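# Drive a dowel pin home with the spring pin setter

## Task

Drive the dowel pin home with the spring pin setter: draw its black knob back until the sear catches and holds the striker, and take your hand off. Then press the trip pad down so that the striker fires freely into the pin, and let go of everything.

Things in the scene. Friction and masses are not known exactly. Their poses are not given: they have to be found in the camera images.
- pin_setter: the fixed spring pin setter: dark steel base plate 360 x 90 x 12 mm; in a row along it: thumb pad on a sear lever, striker rod with upright black knob, spring barrel, aluminium work block with a steel dowel pin sticking out. Origin on the bench under the striker line; x = firing direction (pad to block), z up. Plate x -225 to 135, y +-45 mm; all but the knob is below 85 mm
- draw_knob (a point): middle of the upright black draw knob on the striker: vertical cylinder, diameter 22 mm, from 74 to 126 mm above the bench; this point is on its axis, 100 mm up, at x = -18 mm in the setter's frame at rest. It slides only along the setter's x, without turning; back = -x, towards the pad. Pinch it from above, across the setter's y
- trip_pad (a point): middle of the top of the flat steel thumb pad (32 mm along x, 36 mm across) on the sear lever's tail, 73.5 mm above the bench, at x = -202 mm, y = 0 in the setter's frame. Pressed down with 3 to 8 N it frees the striker after about 6 to 11 mm; it goes down 15 mm at most and springs back up when released
- striker (a joint): striker travel in m: 0 = rest, positive = drawn back (knob towards the setter's -x) against a 280 N/m spring (15 N when cocked). The sear drops in once it is drawn to about 0.054 and then holds it at about 0.052; stop at 0.064. Fired, it runs forward past 0 and strikes the pin
- sear (a joint): angle of the sear lever in rad: 0 = at rest (pad up, sear engaged if the striker is cocked), 0.28 = pad fully down. It lifts by itself as the striker is drawn under it
- pin (a joint): depth in m to which the dowel pin has been driven: 0 = sticks out 16 mm of the work block, 0.015 = home, 1 mm proud. It starts between 0 and 0.004 and is held by friction of about 8 N; one blow of the striker drives it home

How it is judged:
By the outcome, as a careful person would: the job done as asked, in the order asked, and still so for the second after the job is handed in, with the robot touching nothing.
It also fails if it takes over 38 s, if anything falls off the work surface, if the arm or the gripper's body presses on something with over 40 N, if the wrist force passes 120 N, or if a joint passes its speed limit or range.

## Robot

A 6-joint arm with a two-finger parallel gripper is mounted at the origin on a cart in front of the work surface, level with it; the furniture and walls round the work are solid. World frame = base frame: x ahead of the robot, y to its left, z up, the work surface at z = 0. Lengths are in m, angles in degrees, forces in N, time in s.
With the tool pointing down it reaches from about 0.25 to 0.725 m from the base axis. Payload 9.7 kg.
Tool frame: the origin (TCP) lies on the centre line of the jaws, within the pads' length; the fingertips stand 19 mm ahead of it and the grasp point (between the pads) is the TCP; z points along the fingers, y is the direction in which the jaws open and shut (so a half turn about z gives the same grasp; the last joint's range is limited). The gripper opens to 85 mm and grips with 20 to 120 N. Pads are 22 mm wide; open, the fingers measure 114 mm over their backs; the gripper's body (76 mm by 85 mm) begins 54 mm behind the grasp point. The pads swing forward as they close: fully open they stand 13 mm farther back than shut.
Start: joints at [68.583, 4.979, 10.078, 95.1, 0, 90], TCP at [0.201, 0.512, 0.25] pointing down, gripper open.
Joint ranges: [-179.16, 179.16], [-48.56, 103.87], [-65.8, 70.77], [-126.05, 130.52], [-82.76, 87.17], [-180, 180]. Speed limits (degrees/s): [127.2, 127.2, 147.25, 180, 180, 180].

## Interface

Orientations are given as [roll, pitch, yaw] about the fixed x, y, z axes, in that order (R = Rz(yaw) Ry(pitch) Rx(roll)).
In Python, from workcell import bot gives the robot as it stands.
- The arm moves only by the tool servo_tool, never from a script. Its argument "motion" is a list that holds one entry, the list of rows, each a list of 6 numbers: the shift along the tool's x, y, z in mm, then the turn, a rotation vector about the tool's x, y, z in rad. A call has 1 to 5 rows; each row shifts and turns the commanded pose from where the row before left it, along the tool's axes as they then stand; what a row does not reach is not made up. A row lasts 1/10 s, in which the tool goes at most 50 mm and 8.59 degrees, less where a joint would pass 70% of its speed; a pose out of reach is approached as far as the arm can. A call is refused whole if a number of a shift passes 50 or a number of a turn 0.15, either way. A call with a gripper value outside its range is refused whole. "gripper" is the finger opening in mm, from 0 to 85.4, set as the call begins (left out, the last holds). The fingers move at their own pace and stop on an object; "newtons" is the grip in N (left out, the last holds). Time passes only in rows, so rows that do not move let the fingers close. It gives the time, the measured TCP pose, the force and the opening at its end, in the units of the state.
- bot.get_obs(): the state, without advancing time (a new reading comes with each control period).
- bot.camera(name): name is "scene" or "top" or "wrist"; returns a dict with "color" (384x512x3 uint8, red, green, blue), "fx", "fy", "cx", "cy" (pixels), "R" (3x3) and "t" (3): a world point X has camera coordinates R X + t. Camera axes: x right, y down, z forward; pixel columns grow to the right and rows downward; lengths in m; the calibration is good to about 2 mm. A picture is of the moment at which its call begins. There is no depth.
- bot.job_done(): hands the job in, once; it reports no verdict.
Trained networks look in a picture, given as the dict that the camera call returned (one of the last four; its "shot" number tells which), for a name from the list of things; names that differ only in an ending like _2 or _b are one class to them, and where a whole thing is asked for, a point or a joint stands for the part that bears it (a point fixed in the world has none). Each returns a list of dicts, best first, with "confidence" (0 to 1); they miss things now and then, are a little off and sometimes report something else, mostly with a low value. They report only what shows in the picture. A call takes as long as a camera call.
- bot.look_for(picture, label): "rect" ([left, top, width, height] in pixels, round what is visible of it).
The state is a dict: "time": time; "q": joint angles; "qd": joint speeds; "joint_efforts": joint torques, N m; "ee_pos": TCP position; "tcp_rot": TCP orientation; "wrist_force": force on the tool from outside, world axes, zero at the start; "torque": the same for the moment, N m; "opening": finger opening in m.
Only numpy, scipy, OpenCV 4.12 (cv2) and the standard library are available. Lean on these libraries where they do the work, as an engineer would, in place of code of your own. Each camera call takes 0.05 s, during which the arm holds its last target.

## Working session

There is one attempt and no reset: what is moved stays moved. The work goes in short steps, Python scripts to look and compute and a tool call to move; the robot and the scene stay as the last step left them, time stands still between calls to the robot, and variables do not carry over. Pictures are saved under pics/ and viewed, and the job is handed in when it is done.

Besides the shell and the picture viewer there is one more tool, called after "Call:" by a JSON object that holds its "fn" and its "kwargs". servo_tool: Moves the arm, as the interface text tells. Its arguments: {"type":"object","properties":{"motion":{"type":"array","items":{"type":"array","items":{"type":"array","items":{"type":"number"}}}},"gripper":{"type":"number"},"newtons":{"type":"number"}},"required":["motion"]}

```bash
mkdir -p pics
cat > h.py <<'E'
from workcell import bot
import numpy as np, cv2
def shot(name,fn):
    p=bot.camera(name); cv2.imwrite('pics/'+fn,cv2.cvtColor(p['color'],cv2.COLOR_RGB2BGR)); return p
def ray(p,u,v,z):
    R=np.array(p['R']);t=np.array(p['t']);c=-R.T@t
    d=R.T@np.array([(u-p['cx'])/p['fx'],(v-p['cy'])/p['fy'],1]); s=(z-c[2])/d[2]; return c+s*d
def proj(p,X):
    c=np.array(p['R'])@np.array(X)+np.array(p['t']); return p['fx']*c[0]/c[2]+p['cx'],p['fy']*c[1]/c[2]+p['cy']
E
python3 - <<'E'
from h import *
for n in ['top','scene']:
    p=shot(n,n+'1.png')
    for l in ['pin_setter','draw_knob','trip_pad']:
        print(n,l,bot.look_for(p,l)[:2])
    print(-np.array(p['R']).T@p['t'])
o=bot.get_obs();print(o)
E
```

```text
top pin_setter [{'rect': [138.8, 167.0, 181.6, 89.9], 'confidence': 0.65}]
top draw_knob [{'rect': [170.0, 191.5, 69.2, 28.2], 'confidence': 0.6}]
top trip_pad [{'rect': [252.9, 216.0, 60.0, 28.7], 'confidence': 0.87}]
[ 0.51178588 -0.00715337  0.95300871]
scene pin_setter [{'rect': [158.3, 182.7, 155.3, 148.0], 'confidence': 0.9}]
scene draw_knob [{'rect': [199.5, 220.3, 51.7, 59.3], 'confidence': 0.94}]
scene trip_pad [{'rect': [256.5, 178.9, 49.1, 40.5], 'confidence': 0.95}]
[0.2984449  0.46180871 0.74655432]
{'time': 0.4, 'q': array([6.85825506e+01, 4.98474873e+00, 1.00727690e+01, 9.51008034e+01,
       7.85896584e-04, 8.99999640e+01]), 'qd': array([ 0.00517745, -0.05328405,  0.14389211, -0.07671215,  0.09263839,
       -0.0118862 ]), 'joint_efforts': array([ 1.61623622e-03, -5.19498539e+01,  4.64384079e+01,  3.30975665e-03,
       -2.17870172e-05, -1.16103146e-05]), 'ee_pos': array([0.20082213, 0.51198864, 0.2501792 ]), 'tcp_rot': array([-1.79987217e+02, -7.85904592e-04,  1.58582586e+02]), 'wrist_force': array([-0.19222202,  0.73211503,  0.08602215]), 'torque': array([-0.01685129, -0.02591218, -0.00055262]), 'opening': 0.08561458568221635}
```

View pics/top1.png

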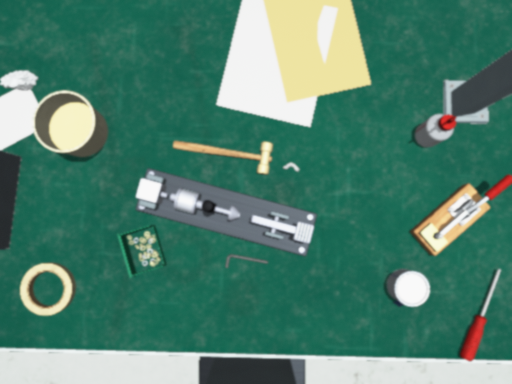

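View pics/scene1.png

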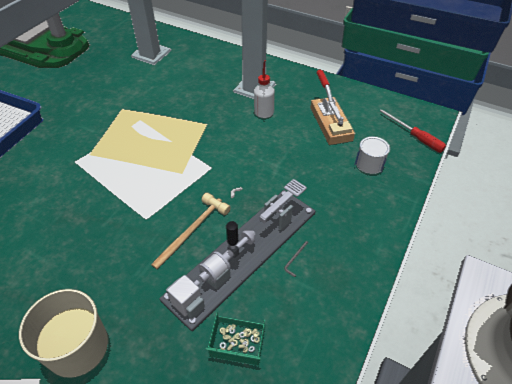

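The top view shows the setter from the block at (150,190) to the pad at (303,231), with the knob at (209,207). It lies roughly along world y. I'll zoom in to fit its pose.

Run:
```python
from h import *
for n,(x,y,w,h) in dict(top=(125,155,200,110),scene=(150,170,180,165)).items():
    im=cv2.imread(f'pics/{n}1.png')[y:y+h,x:x+w]; cv2.imwrite(f'pics/{n}1z.png',cv2.resize(im,None,fx=3.6,fy=3.6,interpolation=cv2.INTER_CUBIC))
```

```text
(no output)
```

View pics/top1z.png

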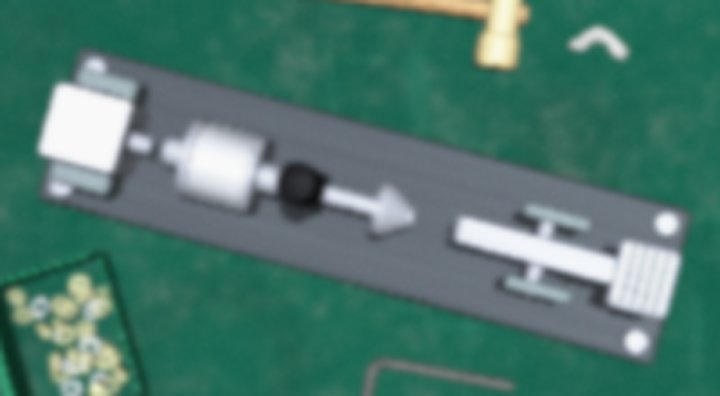

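View pics/scene1z.png

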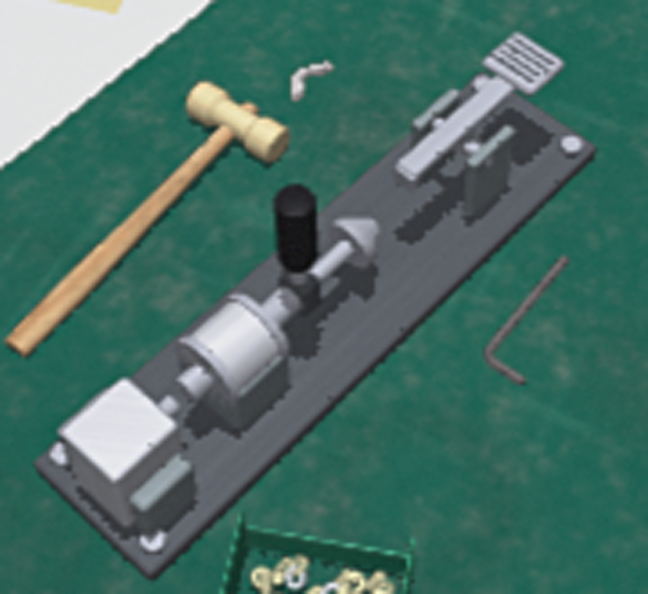

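The zoomed top view gives these plate corners: (82,52), (690,213), (652,362) and (40,197). The pad is at (645,279) and the knob top at (302,184). In the scene view the visible corners are (37,463), (152,578) and (595,152). I'll fit the pose by least squares.

```bash
cat >> h.py <<'E'
def S(P,x,y,z):
    c,s=np.cos(P[2]),np.sin(P[2]); return np.array([P[0]+c*x-s*y,P[1]+s*x+c*y,z])
E
python3 - <<'E'
from h import *
from scipy.optimize import least_squares
a=bot.camera('top');b=bot.camera('scene')
T=[((135,-45,12),(82,52)),((-225,-45,12),(690,213)),((-225,45,12),(652,362)),((135,45,12),(40,197)),((-202,0,73.5),(645,279)),((-18,0,126),(302,183))]
C=[((135,-45,12),(37,463)),((135,45,12),(152,578)),((-225,45,12),(595,152)),((-18,0,126),(296,195)),((-202,0,73.5),(525,62))]
D=[(a,np.array(m)/1e3,(u/3.6+125,v/3.6+155)) for m,(u,v) in T]+[(b,np.array(m)/1e3,(u/3.6+150,v/3.6+170)) for m,(u,v) in C]
def f(P,DD): return np.concatenate([np.subtract(proj(p,S(P,*m)),uv) for p,m,uv in DD])
x0=[.45,.1,np.radians(75)]
for n,DD in dict(all=D,top=D[:6],sc=D[6:]).items():
    r=least_squares(f,x0,args=(DD,)); P=r.x; print(n,P,np.degrees(P[2]));print(r.fun.reshape(-1,2).round(1).tolist())
    print('knob',S(P,-.018,0,.1),'pad',S(P,-.202,0,.0735))
E
```

```text
all [0.54950683 0.10110645 1.33551033] 76.51910542082838
[[-0.8, -0.9], [1.0, -0.2], [0.5, 1.6], [-1.3, 1.4], [0.0, 0.4], [-1.6, 0.9], [-1.6, -0.8], [-0.3, -0.8], [0.9, -2.7], [-0.2, 0.5], [-0.6, -1.2]]
knob [0.54531065 0.08360239 0.1       ] pad [ 0.50241636 -0.09532799  0.0735    ]
top [0.55070599 0.10036568 1.33426567] 76.44779163958995
[[-0.4, -1.5], [1.4, -0.7], [0.8, 1.1], [-0.9, 0.8], [0.4, -0.1], [-1.2, 0.2]]
knob [0.54648803 0.08286686 0.1       ] pad [ 0.50337107 -0.09600999  0.0735    ]
sc [0.54802144 0.10229529 1.33357577] 76.40826340675284
[[-1.4, -0.0], [-0.1, 0.2], [1.5, -1.9], [0.2, 1.4], [-0.1, -0.5]]
knob [0.5437914  0.08479939 0.1       ] pad [ 0.50055105 -0.09404768  0.0735    ]
```

The two cameras agree to about 2 mm: knob at (0.545, 0.0835), setter yaw 76.5°. At tool yaw 76.5°, tool x lines up with setter x and the jaws close across setter y. That needs about +1.43 rad about tool z.

Call:
{"fn": "servo_tool", "kwargs": {"motion": [[[0, 0, 0, 0, 0, 0.149], [0, 0, 0, 0, 0, 0.149], [0, 0, 0, 0, 0, 0.149], [0, 0, 0, 0, 0, 0.149], [0, 0, 0, 0, 0, 0.149]]], "gripper": 60, "newtons": 60}}

```text
time: 1.0
ee_pos: [0.2008, 0.512, 0.2503]
tcp_rot: [180.0, -0.0, 115.5]
wrist_force: [0.2, -0.4, -0.6]
opening: 0.0598
```

Call:
{"fn": "servo_tool", "kwargs": {"motion": [[[0, 0, 0, 0, 0, 0.149], [0, 0, 0, 0, 0, 0.149], [0, 0, 0, 0, 0, 0.149], [0, 0, 0, 0, 0, 0.149], [0, 0, 0, 0, 0, 0.09]]]}}

```text
time: 1.5
ee_pos: [0.2008, 0.512, 0.2503]
tcp_rot: [-180.0, -0.0, 76.3]
wrist_force: [-0.1, 0.3, -0.2]
opening: 0.06
```

```bash
cat >> h.py <<'E'
from scipy.spatial.transform import Rotation as Ro
def delta(X,yaw=76.5):
    o=bot.get_obs(); R=Ro.from_euler('xyz',o['tcp_rot'],degrees=True)
    T=Ro.from_euler('xyz',[180,0,yaw],degrees=True)
    print(o['time'].__round__(2),o['ee_pos'].round(4),o['tcp_rot'].round(2),'d mm',(R.inv().apply(np.array(X)-o['ee_pos'])*1e3).round(1),'rot',(R.inv()*T).as_rotvec().round(4),'F',np.round(o['wrist_force'],1),'op',round(o['opening'],4))
E
python3 -c "
from h import *
delta([.545,.0835,.2])"
```

```text
1.5 [0.2008 0.512  0.2503] [-180.     -0.     76.26] d mm [-334.5  436.1   50.3] rot [-0.     -0.     -0.0041] F [-0.1  0.3 -0.2] op 0.06
```

Call:
{"fn": "servo_tool", "kwargs": {"motion": [[[-28, 36.5, 0, 0, 0, 0], [-28, 36.5, 0, 0, 0, 0], [-28, 36.5, 0, 0, 0, 0], [-28, 36.5, 0, 0, 0, 0], [-28, 36.5, 0, 0, 0, 0]]]}}

```text
time: 2.0
ee_pos: [0.3467, 0.332, 0.2505]
tcp_rot: [180.0, -0.0, 76.6]
wrist_force: [0.5, 0.4, 0.8]
opening: 0.0598
```

Call:
{"fn": "servo_tool", "kwargs": {"motion": [[[-28, 36.5, 0, 0, 0, 0], [-28, 36.5, 0, 0, 0, 0], [-28, 36.5, 0, 0, 0, 0], [-28, 36.5, 0, 0, 0, 0], [-28, 36.5, 0, 0, 0, -0.004]]]}}

```text
time: 2.5
ee_pos: [0.4919, 0.1533, 0.2505]
tcp_rot: [180.0, -0.0, 76.8]
wrist_force: [0.3, 0.2, 0.6]
opening: 0.0602
```

```bash
python3 -c "
from h import *
delta([.545,.0835,.2])"
```

```text
2.5 [0.4919 0.1533 0.2505] [ 1.7997e+02 -2.0000e-02  7.6820e+01] d mm [-55.8  67.6  50.5] rot [ 0.0005 -0.0004  0.0055] F [0.3 0.2 0.6] op 0.0602
```

Call:
{"fn": "servo_tool", "kwargs": {"motion": [[[-28, 34, 10, 0, 0, 0.005], [-27, 33, 15, 0, 0, 0], [0, 0, 25, 0, 0, 0], [0, 0, 0, 0, 0, 0]]]}}

```text
time: 2.9
ee_pos: [0.5427, 0.0848, 0.1969]
tcp_rot: [-179.7, 0.1, 76.4]
wrist_force: [-0.8, 0.8, -0.3]
opening: 0.0601
```

```bash
python3 -c "
from h import *
p=shot('wrist','w1.png')
delta([.545,.0835,.2])
print(-np.array(p['R']).T@p['t'],proj(p,[.545,.0835,.126]), bot.look_for(p,'draw_knob')[:2])"
```

```text
2.95 [0.5428 0.0856 0.199 ] [-1.7983e+02  6.0000e-02  7.6480e+01] d mm [-1.5  2.7 -1. ] rot [-0.0029  0.0011 -0.0003] F [-0.5 -0.2  0.7] op 0.0602
[0.56007561 0.15941239 0.3197734 ] (np.float64(265.47272594538873), np.float64(214.64529355217266)) [{'rect': [246.8, 74.3, 38.3, 166.9], 'confidence': 0.55}]
```

View pics/w1.png

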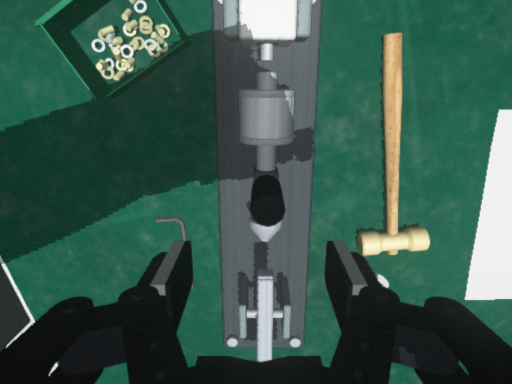

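The wrist view shows the knob top near (267,209), against a prediction of (265,215). That confirms the fit within a few mm.

Run:
```python
from h import *
im=cv2.imread('pics/w1.png')[140:260,200:330]; cv2.imwrite('pics/w1z.png',cv2.resize(cv2.convertScaleAbs(im,alpha=3),None,fx=5,fy=5,interpolation=cv2.INTER_CUBIC))
p=bot.camera('wrist')
for uv in [(265.5,214.6),(267,209)]: print(ray(p,*uv,.126))
# top circle outline prediction
for k in range(4):
    th=k*np.pi/2; print(proj(p,[.545+.011*np.cos(th),.0835+.011*np.sin(th),.126]))
```

```text
[0.54543845 0.08358311 0.126     ]
[0.54717535 0.08697572 0.126     ]
(np.float64(282.1929905827332), np.float64(211.03065233065846))
(np.float64(260.7549533136924), np.float64(198.53711685698244))
(np.float64(247.61582557460747), np.float64(218.68992218907746))
(np.float64(268.80695700468476), np.float64(230.73022805051394))
```

View pics/w1z.png

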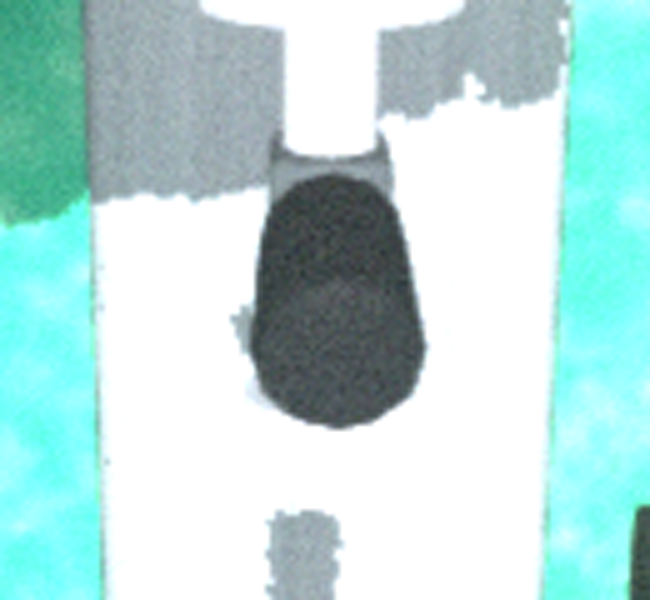

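```bash
python3 -c "
from h import *
delta([.5462,.0845,.105])"
```

```text
3.05 [0.5434 0.0866 0.2015] [ 1.7995e+02 -2.0000e-02  7.6580e+01] d mm [-1.4  3.2 96.5] rot [ 0.0008 -0.0004  0.0014] F [0.3 0.1 0.6] op 0.0602
```

Call:
{"fn": "servo_tool", "kwargs": {"motion": [[[-1.5, 3, 20, 0, 0, 0], [0, 0, 30, 0, 0, 0], [0, 0, 20, 0, 0, 0], [0, 0, 0, 0, 0, 0], [0, 0, 0, 0, 0, 0]]]}}

```text
time: 3.55
ee_pos: [0.5463, 0.0846, 0.132]
tcp_rot: [179.9, -0.0, 76.6]
wrist_force: [0.0, 1.2, 0.2]
opening: 0.0601
```

```bash
python3 -c "
from h import *
delta([.5462,.0845,.105])"
```

```text
3.55 [0.5463 0.0846 0.132 ] [ 1.7992e+02 -3.0000e-02  7.6600e+01] d mm [-0.2 -0.1 27. ] rot [ 0.0015 -0.0006  0.0018] F [0.  1.2 0.2] op 0.0601
```

Call:
{"fn": "servo_tool", "kwargs": {"motion": [[[0, 0, 13, 0, 0, -0.001], [0, 0, 13, 0, 0, 0], [0, 0, 0, 0, 0, 0], [0, 0, 0, 0, 0, 0]]]}}

```text
time: 3.95
ee_pos: [0.5458, 0.0839, 0.1039]
tcp_rot: [-180.0, 0.0, 76.6]
wrist_force: [-0.3, 0.5, 1.1]
opening: 0.0601
```

Call:
{"fn": "servo_tool", "kwargs": {"motion": [[[0, 0, 0, 0, 0, 0], [0, 0, 0, 0, 0, 0], [0, 0, 0, 0, 0, 0], [0, 0, 0, 0, 0, 0], [0, 0, 0, 0, 0, 0]]], "gripper": 15, "newtons": 60}}

```text
time: 4.45
ee_pos: [0.5475, 0.0837, 0.1051]
tcp_rot: [179.8, -0.0, 76.6]
wrist_force: [7.5, -1.5, -0.8]
opening: 0.0209
```

```bash
python3 -c "
from h import *
p=shot('wrist','w2.png')
delta([.5462,.0845,.105])"
```

```text
4.5 [0.5475 0.0837 0.1051] [ 1.798e+02 -3.000e-02  7.657e+01] d mm [ 0.5 -1.5  0.1] rot [ 0.0034 -0.0006  0.0012] F [ 7.1 -2.5 -0.5] op 0.0205
```

View pics/w2.png

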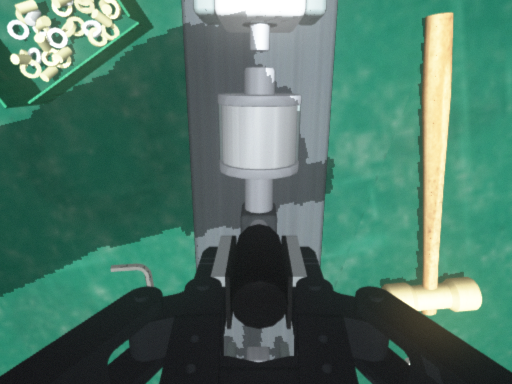

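The wrist view shows the knob pinched between the pads at about (258,290), opening 21 mm. I'll ease the 7 N side load, then draw back.

Call:
{"fn": "servo_tool", "kwargs": {"motion": [[[-8, 1.3, 0, 0, 0, 0], [-12, 0, 0, 0, 0, 0], [-12, 0, 0, 0, 0, 0], [-12, 0, 0, 0, 0, 0], [0, 0, 0, 0, 0, 0]]]}}

```text
time: 5.0
ee_pos: [0.5373, 0.0412, 0.105]
tcp_rot: [180.0, -0.2, 76.6]
wrist_force: [0.9, 10.0, 3.7]
opening: 0.0205
```

```bash
python3 -c "
from h import *
o=bot.get_obs();d=o['ee_pos']-np.array([.5475,.0837,.1051]);c,s=np.cos(np.radians(76.5)),np.sin(np.radians(76.5))
print('back mm',-(d[0]*c+d[1]*s)*1e3,'lat',(-d[0]*s+d[1]*c)*1e3);F=o['wrist_force'];print('F fwd',F[0]*c+F[1]*s,'Flat',-F[0]*s+F[1]*c,F,o['tcp_rot'])"
```

```text
back mm 43.68793287910089 lat 0.023104958567788866
F fwd 9.882219482828841 Flat 1.4813136045563304 [0.86657353 9.95497877 3.65292053] [179.96563978  -0.22511261  76.61649684]
```

Call:
{"fn": "servo_tool", "kwargs": {"motion": [[[-7, 0, 0, 0, 0, 0], [-6, 0, 0, 0, 0, 0], [-2, 0, 0, 0, 0, 0], [0, 0, 0, 0, 0, 0], [0, 0, 0, 0, 0, 0]]]}}

```text
time: 5.5
ee_pos: [0.5341, 0.0279, 0.1051]
tcp_rot: [180.0, -0.3, 76.7]
wrist_force: [1.4, 15.8, 3.3]
opening: 0.0208
```

```bash
python3 -c "
from h import *
p=shot('wrist','w3.png');p=shot('top','t3.png');im=cv2.imread('pics/t3.png')[155:265,125:325];cv2.imwrite('pics/t3z.png',cv2.resize(im,None,fx=3.6,fy=3.6))
o=bot.get_obs();d=o['ee_pos']-np.array([.5475,.0837,.1051]);c,s=np.cos(np.radians(76.5)),np.sin(np.radians(76.5))
print('back mm',-(d[0]*c+d[1]*s)*1e3,'lat',(-d[0]*s+d[1]*c)*1e3);F=o['wrist_force'];print('F fwd',F[0]*c+F[1]*s,'Flat',-F[0]*s+F[1]*c,F,o['tcp_rot'])"
```

```text
back mm 57.28926812466778 lat 0.0868870380828432
F fwd 14.605722189705308 Flat 1.4228669042198598 [ 2.02608515 14.53432661  3.41619037] [179.974364    -0.29547572  76.681777  ]
```

View pics/w3.png

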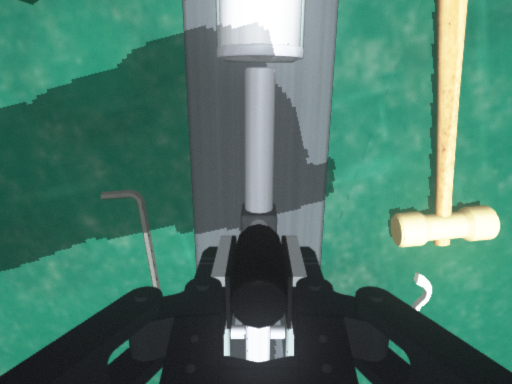

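View pics/t3z.png

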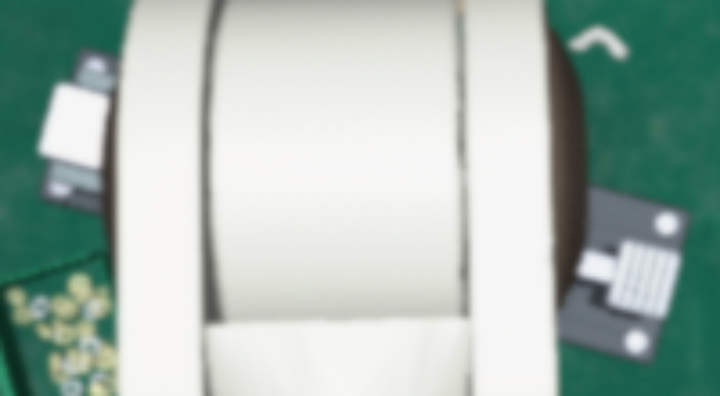

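The knob has not slipped in the pads and the draw is 57 mm, past the sear. Now I'll ease forward to see whether the sear takes the load.

Call:
{"fn": "servo_tool", "kwargs": {"motion": [[[2, 0, 0, 0, 0, 0], [2, 0, 0, 0, 0, 0], [2, 0, 0, 0, 0, 0], [0, 0, 0, 0, 0, 0], [0, 0, 0, 0, 0, 0]]]}}

```text
time: 6.1
ee_pos: [0.5353, 0.0331, 0.105]
tcp_rot: [180.0, -0.2, 76.7]
wrist_force: [0.9, 11.6, 3.7]
opening: 0.0207
```

```bash
cat > st.py <<'E'
from h import *
o=bot.get_obs();d=o['ee_pos']-np.array([.5475,.0837,.1051]);c,s=np.cos(np.radians(76.5)),np.sin(np.radians(76.5))
print(o['time'],'back mm',-(d[0]*c+d[1]*s)*1e3,'lat',(-d[0]*s+d[1]*c)*1e3);F=o['wrist_force'];print('F fwd',F[0]*c+F[1]*s,'Flat',-F[0]*s+F[1]*c,F,o['tcp_rot'])
E
python3 st.py
```

```text
6.1 back mm 52.02561821502012 lat 0.06779317710901324
F fwd 11.50244760685227 Flat 1.8511178598103166 [ 0.88522174 11.61676895  3.7301524 ] [179.97010355  -0.1982772   76.65403419]
```

Call:
{"fn": "servo_tool", "kwargs": {"motion": [[[1, 0, 0, 0, 0, 0], [1, 0, 0, 0, 0, 0], [0, 0, 0, 0, 0, 0], [0, 0, 0, 0, 0, 0]]]}}

```text
time: 6.5
ee_pos: [0.5354, 0.0334, 0.105]
tcp_rot: [180.0, -0.0, 76.6]
wrist_force: [-1.8, 0.6, 4.9]
opening: 0.0204
```

```bash
python3 st.py
```

```text
6.5 back mm 51.704848163902064 lat 0.06567316553728574
F fwd 0.16948381572213655 Flat 1.8835901552538061 [-1.7919812   0.60451635  4.87468196] [ 1.79969594e+02 -4.61192031e-03  7.65795860e+01]
```

The sear is holding: the force dropped to 0 and the knob stopped at 51.7 mm. Now I'll release it and go straight up.

Call:
{"fn": "servo_tool", "kwargs": {"motion": [[[0, 0, 0, 0, 0, 0], [0, 0, 0, 0, 0, 0], [0, 0, 0, 0, 0, 0], [0, 0, 0, 0, 0, 0], [0, 0, 0, 0, 0, 0]]], "gripper": 60}}

```text
time: 7.0
ee_pos: [0.5354, 0.0339, 0.1042]
tcp_rot: [-180.0, 0.0, 76.6]
wrist_force: [-0.1, 0.4, 0.4]
opening: 0.0599
```

Call:
{"fn": "servo_tool", "kwargs": {"motion": [[[0, 0, -20, 0, 0, 0], [0, 0, -30, 0, 0, 0], [0, 0, -30, 0, 0, 0], [0, 0, 0, 0, 0, 0]]]}}

```text
time: 7.4
ee_pos: [0.537, 0.0341, 0.1886]
tcp_rot: [179.7, -0.1, 76.6]
wrist_force: [0.3, -0.0, -0.4]
opening: 0.0598
```

Run:
```python
from h import *
p=shot('wrist','w4.png');q=shot('scene','s4.png')
im=cv2.imread('pics/s4.png')[170:335,150:330];cv2.imwrite('pics/s4z.png',cv2.resize(im,None,fx=3.6,fy=3.6))
P=[.5502,.1011,np.radians(76.5)]
for b in (.052,0): print(S(P,-.018-b,0,.126),proj(p,S(P,-.018-b,0,.126)),proj(q,S(P,-.018-b,0,.126)))
delta([.503,-.0955,.15])
```

```text
[0.53385882 0.03303411 0.126     ] (np.float64(255.45795020668712), np.float64(221.9497844143586)) (np.float64(251.61323864382683), np.float64(207.38677281718276))
[0.54599798 0.08359734 0.126     ] (np.float64(255.43202734033946), np.float64(132.89055811306028)) (np.float64(231.7049532793182), np.float64(224.55837719893947))
7.5 [0.5358 0.034  0.1847] [ 1.7993e+02 -2.0000e-02  7.6600e+01] d mm [-133.6   -2.    34.6] rot [ 0.0012 -0.0003  0.0017] F [-0.2 -0.7 -0.7] op 0.0602
```

View pics/w4.png

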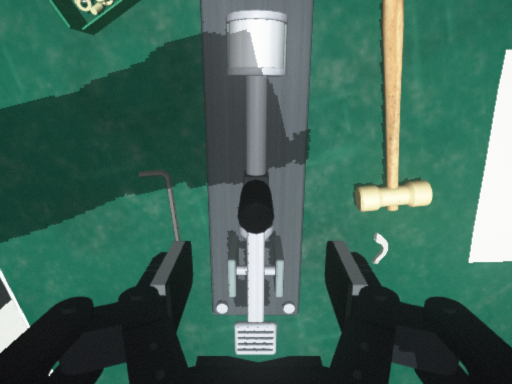

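View pics/s4z.png

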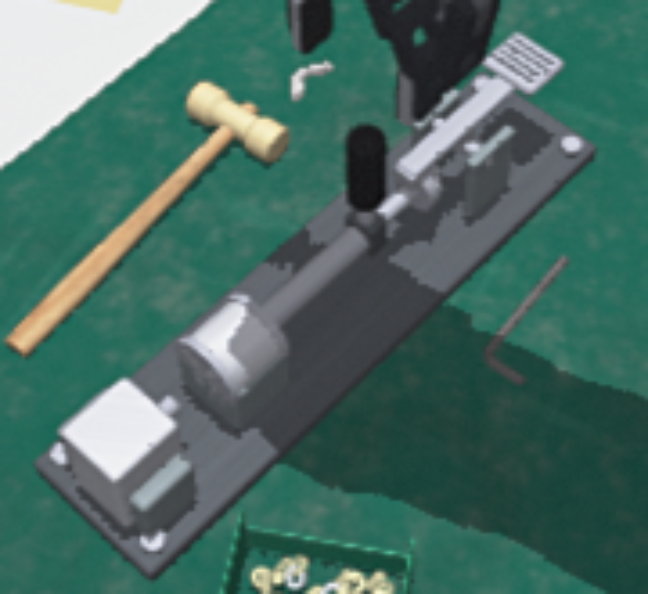

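The views show the striker held cocked with the hand off: the knob is at (256,215) in the wrist picture and the sear nose sits over the cone. The pad is at (255,339). Next I close the gripper and move over the pad.

Call:
{"fn": "servo_tool", "kwargs": {"motion": [[[-40, -1, 0, 0, 0, 0.001], [-45, -1, 0, 0, 0, 0], [-45, 0, 0, 0, 0, 0], [-3, 0, 0, 0, 0, 0], [0, 0, 0, 0, 0, 0]]], "gripper": 0}}

```text
time: 8.0
ee_pos: [0.5019, -0.0958, 0.1831]
tcp_rot: [-179.9, -0.0, 76.4]
wrist_force: [-0.1, 0.3, -0.1]
opening: 0.0002
```

Run:
```python
from h import *
p=bot.camera('wrist'); # pose-independent check below
cv2.imwrite('pics/w5.png',cv2.cvtColor(p['color'],cv2.COLOR_RGB2BGR))
q=shot('scene','s5.png')
im=cv2.imread('pics/s5.png')[130:295,190:370];cv2.imwrite('pics/s5z.png',cv2.resize(im,None,fx=3.6,fy=3.6))
print(proj(p,[.503,-.0955,.0735]))
delta([.503,-.0955,.0935])
```

```text
(np.float64(262.00072771317406), np.float64(193.17863150409406))
8.1 [ 0.5025 -0.0943  0.1835] [-1.7993e+02 -1.0000e-02  7.6540e+01] d mm [-1.   0.8 90. ] rot [-0.0012 -0.0002  0.0007] F [-0.3  0.9 -0.1] op -0.0
```

View pics/w5.png

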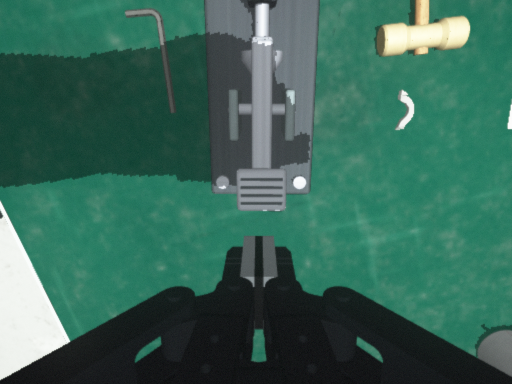

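View pics/s5z.png

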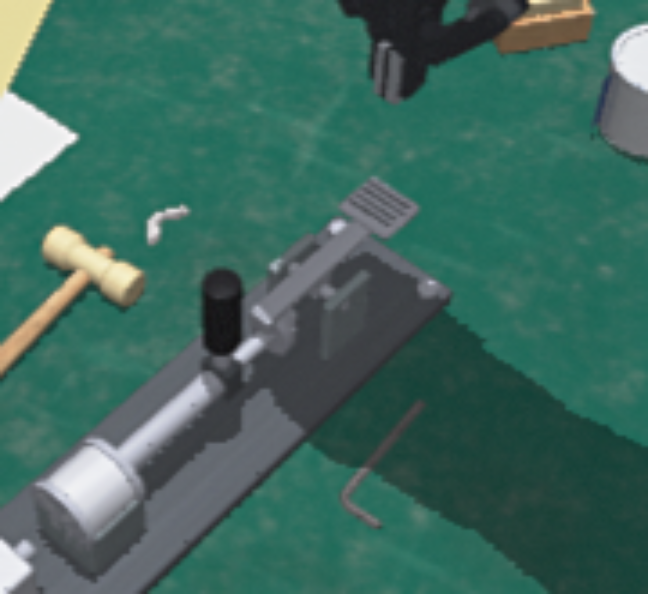

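The pad is at (261,190), as predicted at (262,193). I'll go down to just above it.

Call:
{"fn": "servo_tool", "kwargs": {"motion": [[[-1, 1, 25, 0, 0, 0], [0, 0, 35, 0, 0, 0], [0, 0, 22, 0, 0, 0], [0, 0, 0, 0, 0, 0], [0, 0, 0, 0, 0, 0]]]}}

```text
time: 8.6
ee_pos: [0.5035, -0.0951, 0.1026]
tcp_rot: [-180.0, -0.0, 76.6]
wrist_force: [0.4, -0.3, 0.4]
opening: 0.0003
```

Run:
```python
from h import *
q=shot('scene','s6.png')
im=cv2.imread('pics/s6.png')[130:295,190:370];cv2.imwrite('pics/s6z.png',cv2.resize(im,None,fx=3.6,fy=3.6))
delta([.503,-.0955,.0925])
```

```text
8.65 [ 0.504  -0.0955  0.1035] [ 1.7993e+02 -1.0000e-02  7.6600e+01] d mm [-0.3 -1.  11. ] rot [ 0.0011 -0.0001  0.0018] F [0.3 0.4 0.5] op -0.0
```

View pics/s6z.png

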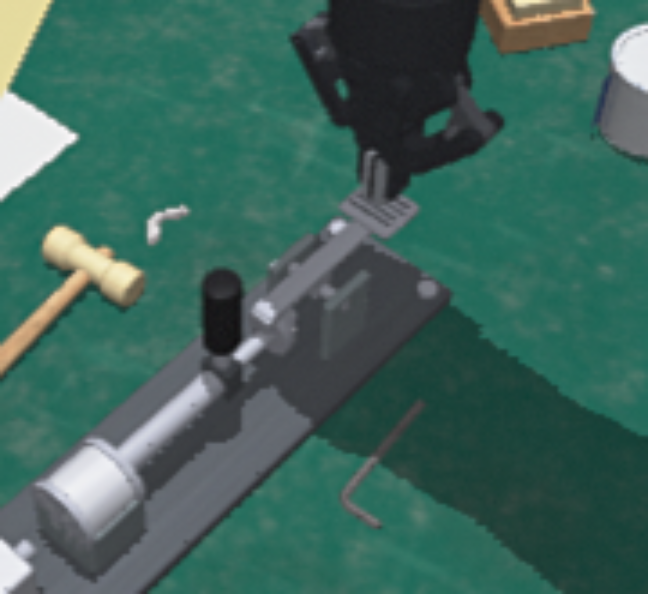

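The fingertips are centred just above the pad. Now I'll press.

Call:
{"fn": "servo_tool", "kwargs": {"motion": [[[0, 0, 5, 0, 0, 0], [0, 0, 5, 0, 0, 0], [0, 0, 4, 0, 0, 0], [0, 0, 3, 0, 0, 0], [0, 0, 0, 0, 0, 0]]]}}

```text
time: 9.15
ee_pos: [0.5035, -0.0965, 0.0856]
tcp_rot: [180.0, 0.0, 76.5]
wrist_force: [0.3, 0.1, -0.3]
opening: -0.0002
```

Call:
{"fn": "servo_tool", "kwargs": {"motion": [[[0, 0, 2, 0, 0, 0], [0, 0, 2, 0, 0, 0], [0, 0, 2, 0, 0, 0], [0, 0, 0, 0, 0, 0], [0, 0, 0, 0, 0, 0]]]}}

```text
time: 9.65
ee_pos: [0.5034, -0.0963, 0.0794]
tcp_rot: [180.0, 0.0, 76.5]
wrist_force: [-1.6, -4.9, 3.1]
opening: -0.0001
```

Run:
```python
from h import *
q=shot('scene','s7.png')
im=cv2.imread('pics/s7.png')[170:335,150:330];cv2.imwrite('pics/s7z.png',cv2.resize(im,None,fx=3.6,fy=3.6))
delta([.503,-.0955,.0925])
```

```text
9.7 [ 0.5035 -0.0963  0.0795] [1.7998e+02 2.0000e-02 7.6530e+01] d mm [  0.7  -0.6 -13. ] rot [0.0003 0.0003 0.0005] F [-0.4 -4.8  4.2] op 0.0
```

View pics/s7z.png

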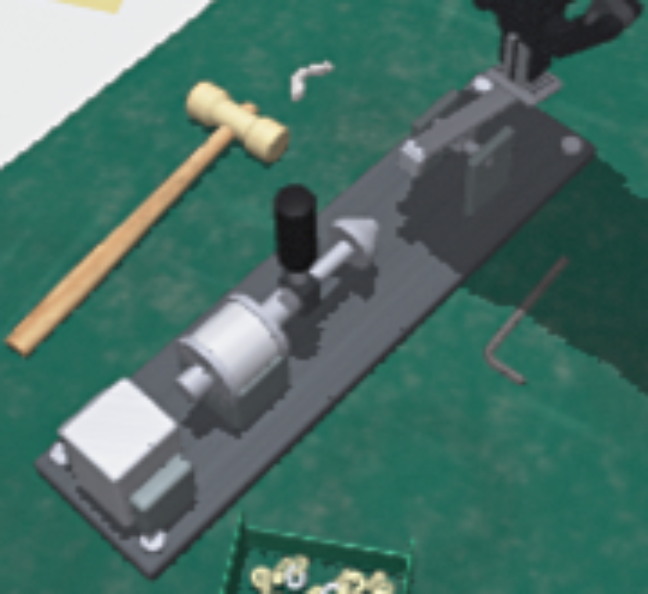

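The striker has fired: the knob is back at its rest spot (296,195), and the dowel pin no longer shows by the block at (170,405). I'll lift off.

Call:
{"fn": "servo_tool", "kwargs": {"motion": [[[0, 0, -10, 0, 0, 0], [0, 0, -25, 0, 0, 0], [0, 0, -40, 0, 0, 0], [0, 0, -40, 0, 0, 0], [0, 0, 0, 0, 0, 0]]]}}

```text
time: 10.2
ee_pos: [0.505, -0.0958, 0.2002]
tcp_rot: [179.6, -0.1, 76.6]
wrist_force: [-0.1, 0.9, 0.6]
opening: -0.0005
```

Call:
{"fn": "servo_tool", "kwargs": {"motion": [[[0, 0, 0, 0, 0, 0], [0, 0, 0, 0, 0, 0], [0, 0, 0, 0, 0, 0]]]}}

```text
time: 10.5
ee_pos: [0.5028, -0.0958, 0.193]
tcp_rot: [-179.9, -0.0, 76.5]
wrist_force: [-0.4, -0.4, 0.2]
opening: -0.0001
```

Run:
```python
from h import *
q=shot('scene','s8.png')
im=cv2.imread('pics/s8.png')[170:335,150:330];cv2.imwrite('pics/s8z.png',cv2.resize(im,None,fx=3.6,fy=3.6))
q=shot('top','t8.png')
im=cv2.imread('pics/t8.png')[170:230,125:225];cv2.imwrite('pics/t8z.png',cv2.resize(im,None,fx=7,fy=7))
delta([.503,-.0955,.0925])
```

```text
10.6 [ 0.5029 -0.0959  0.1932] [-1.7989e+02 -1.0000e-02  7.6540e+01] d mm [  0.4   0.2 100.7] rot [-0.0018 -0.0001  0.0007] F [0.3 0.2 0.3] op -0.0
```

View pics/s8z.png

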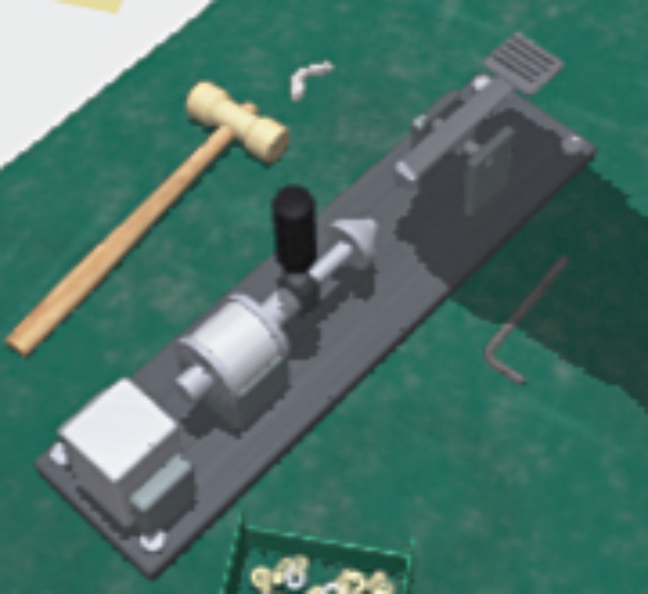

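View pics/t8z.png

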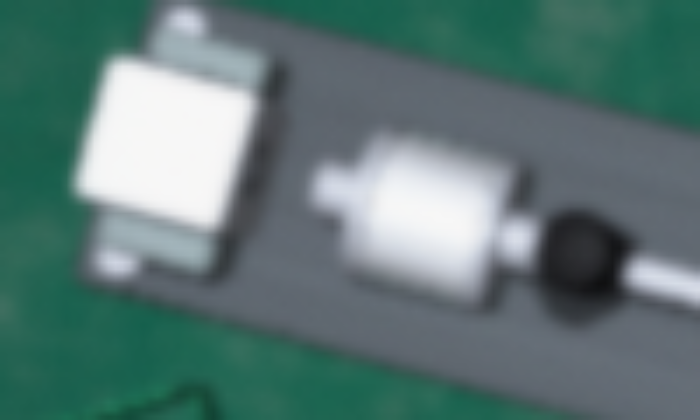

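The pad is back up, the striker is at rest, no pin shows proud of the block at (235,150), and the arm is clear. I'll hand it in.

```bash
python3 -c "
from workcell import bot
print(bot.job_done())"
```

```text
the job is handed in; nothing more can be done
None
```

The dowel pin looks driven home, and I handed the job in at about 10.6 s of the 38 s allowed.

- **Cocking:** I pinched the knob and drew it back 57 mm, then eased it forward. At 51.7 mm the pull on the wrist fell to zero, which showed the sear had caught. I let go and rose clear, and pictures showed the striker still held.
- **Firing:** With the closed fingertips I pressed the pad down about 13 mm, at roughly 4 N vertical plus 5 N sideways. The striker fired with nothing touching the knob.
- **Last checks:** I lifted 100 mm clear. The pad was back up, the knob was at its rest spot, and the wrist force was about zero. In both the top and scene views the pin no longer shows outside the block. The last 1 mm of pin depth is too fine to measure at this picture resolution.
- **Disagreements:** The cameras differed by about 2–3 mm on where the knob was. That gave a side load of about 7 N when I first gripped it, which I eased before drawing back.

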